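# Line up the sockets on their rail

### The job

Put the four loose wrench sockets away on the socket rail in order of size: one standing upright, mouth up, in the middle of each black pad, with the smallest on the pad next to the rail's hanging ring and the sizes growing from there to the largest at the far end. Let go of them all and leave them standing still.

Things in the scene. Friction and masses are not known exactly. Their poses are not given: they have to be found in the camera images.
- socket_s: the smallest of four loose steel wrench sockets: a plain round upright cylinder 24 mm in diameter and 40 mm high with a hexagonal mouth in its top, standing mouth up on the bench, about 70 g. Origin: centre of its underside; z points up out of the mouth.
- socket_m: the second smallest of four loose steel wrench sockets: a plain round upright cylinder 32 mm in diameter and 46 mm high with a hexagonal mouth in its top, standing mouth up on the bench, about 140 g. Origin: centre of its underside; z points up out of the mouth.
- socket_l: the second largest of four loose steel wrench sockets: a plain round upright cylinder 40 mm in diameter and 52 mm high with a hexagonal mouth in its top, standing mouth up on the bench, about 240 g. Origin: centre of its underside; z points up out of the mouth.
- socket_xl: the largest of four loose steel wrench sockets: a plain round upright cylinder 48 mm in diameter and 58 mm high with a hexagonal mouth in its top, standing mouth up on the bench, about 380 g. Origin: centre of its underside; z points up out of the mouth.
- pad_a: black rubber disc, 54 mm in diameter and 3 mm thick, one of four alike fixed in a row on top of the socket rail, 70 to 86 mm from centre to centre; number 1 of the row counting along the rail's +y. Origin: centre of its underside (10 mm above the bench; its top is at 13 mm). Axes as the rail's.
- pad_b: black rubber disc, 54 mm in diameter and 3 mm thick, one of four alike fixed in a row on top of the socket rail, 70 to 86 mm from centre to centre; number 2 of the row counting along the rail's +y. Origin: centre of its underside (10 mm above the bench; its top is at 13 mm). Axes as the rail's.
- pad_c: black rubber disc, 54 mm in diameter and 3 mm thick, one of four alike fixed in a row on top of the socket rail, 70 to 86 mm from centre to centre; number 3 of the row counting along the rail's +y. Origin: centre of its underside (10 mm above the bench; its top is at 13 mm). Axes as the rail's.
- pad_d: black rubber disc, 54 mm in diameter and 3 mm thick, one of four alike fixed in a row on top of the socket rail, 70 to 86 mm from centre to centre; number 4 of the row counting along the rail's +y. Origin: centre of its underside (10 mm above the bench; its top is at 13 mm). Axes as the rail's.
- rail: the socket rail: a fixed flat bright aluminium bar lying on the bench, 66 mm wide (its x), 330 mm long (its y), 10 mm thick, carrying the four pads along its middle. Origin: centre of its underside. At one end (either one) it has the hanging ring, at the other a black rectangular end block 50 x 44 mm, 14 mm high.
- hang_ring: the rail's hanging ring: a fixed flat steel ring lying on the bench at one end of the rail, 48 mm outside and 28 mm inside diameter, 8 mm high, centre 186 mm from the rail's centre along the rail's +y or -y. Origin: centre of its underside.
Mind the look-alikes: they are no part of the job. Several things have the shape of the hang_ring; the one meant has the colours described above. What is shaped like the socket_xl but pink is not meant.

How it is judged:
At the end, for the whole second after the job is handed in: Each socket stands upright, mouth up (within 0.1 rad), on the top of its own pad with its centre within 12 mm of the pad's centre, sizes rising from the hanging-ring end of the rail; all are released and at rest (((y of hang_ring in the frame of rail below 0 m and horizontal distance between socket_s and pad_a below 0.012 m and z of socket_s in the frame of pad_a between 0 and 0.007 m and horizontal distance between socket_m and pad_b below 0.012 m and z of socket_m in the frame of pad_b between 0 and 0.007 m and horizontal distance between socket_l and pad_c below 0.012 m and z of socket_l in the frame of pad_c between 0 and 0.007 m and horizontal distance between socket_xl and pad_d below 0.012 m and z of socket_xl in the frame of pad_d between 0 and 0.007 m) or (y of hang_ring in the frame of rail above 0 m and horizontal distance between socket_s and pad_d below 0.012 m and z of socket_s in the frame of pad_d between 0 and 0.007 m and horizontal distance between socket_m and pad_c below 0.012 m and z of socket_m in the frame of pad_c between 0 and 0.007 m and horizontal distance between socket_l and pad_b below 0.012 m and z of socket_l in the frame of pad_b between 0 and 0.007 m and horizontal distance between socket_xl and pad_a below 0.012 m and z of socket_xl in the frame of pad_a between 0 and 0.007 m)) and angle between each of socket_s, socket_m, socket_l, socket_xl's own z axis and vertical below 0.1 rad and linear speed of each of socket_s, socket_m, socket_l, socket_xl below 0.02 m/s and angular speed of each of socket_s, socket_m, socket_l, socket_xl below 0.2 rad/s and contact force between each of socket_s, socket_m, socket_l, socket_xl and the fingers below 0.05 N); the robot touches nothing.
It also fails if it takes over 90 s, if anything falls off the work surface, if the arm or the gripper's body presses on something with over 40 N, if the wrist force passes 120 N, or if a joint passes its speed limit or range.

### The arm

A 6-joint arm with a two-finger parallel gripper is mounted at the origin on the work surface. World frame = base frame: x ahead of the robot, y to its left, z up, the work surface at z = 0. Lengths are in m, angles in rad, forces in N, time in s.
With the tool pointing down it reaches from about 0.25 to 0.725 m from the base axis. Payload 4 kg.
Tool frame: the origin (TCP) lies midway between the tips of the shut fingers; the grasp point (between the pads) lies 19 mm behind it (bot.grip_point_offset is the distance from the TCP to the grasp point, in m); z points along the fingers, y is the line along which they close (so a half turn about z gives the same grasp; the last joint's range is limited). The gripper opens to 85 mm and grips with 20 to 120 N. Pads are 22 mm wide; open, the fingers measure 114 mm over their backs; the gripper's body (76 mm by 85 mm) begins 54 mm behind the grasp point. The pads swing forward as they close: fully open they stand 13 mm farther back than shut.
Start: joints at [1.155, 0.241, 0.005, 1.335, 0, 1.571], TCP at [0.202, 0.457, 0.201] pointing down, gripper open.
Joint ranges: [-2.72, 2.72], [-1.05, 1.87], [-1.09, 1.28], [-1.99, 2.15], [-1.42, 1.44], [-3.14, 3.14]. Speed limits (rad/s): [2.79, 2.79, 3.14, 3.14, 3.14, 3.14].

### API

Orientations are given as a unit quaternion [x, y, z, w].
In Python, from workcell import bot gives the robot as it stands.
- The arm moves only by the tool step_arm, never from a script. Its argument "targets" is text: rows parted by semicolons, each of 7 numbers parted by spaces: the opening, from -1 (shut) to 1 (fully open), so that 0 is half open, then the shift along the world's x, y, z normalised to -1 to 1, where 1 is 0.5 m, then the turn, a rotation vector about the world's x, y, z normalised to -1 to 1, where 1 is pi/4 rad. In form: gripper x y z wx wy wz; .... A call has 1 to 10 rows; each row is the pose to reach, as a shift and turn from the pose commanded when the call began; what a row does not reach only later rows make up. A row lasts 1/12 s, in which the tool goes at most 41.7 mm and 7.16 degrees, less where a joint would pass 70% of its speed; a pose out of reach is approached as far as the arm can. A call with a number of a shift or a turn outside -1 to 1 is refused whole. A call with a gripper value outside its range is refused whole. The fingers move at their own pace and stop on an object; the grip force is fixed at half the most. Time passes only in rows, so rows that repeat a pose let the fingers close. It gives the time, the measured TCP pose, the force, the opening and the grip force at its end, in the units of the state.
- bot.get_obs(): the state, without advancing time (a new reading comes with each control period).
- bot.camera(name): name is "side" or "top" or "wrist"; returns the picture (384x512x3 uint8, red, green, blue); there is no depth.
- bot.camera_info(name): a dict with "vertical_fov" (degrees; the focal length in pixels is half the picture's height over the tangent of half this angle, whatever the lens; pixels are square), "cx", "cy" (the principal point, pixels), "D" ([k1, k2, p1, p2, k3] as OpenCV has them; the pictures are not rectified), "pose" (4x4, takes a point from camera to world coordinates). Camera axes: x right, y up, looking along -z (the intrinsics and any distortion apply to the point x, -y, -z); pixel columns grow to the right and rows downward; lengths in m; the calibration is good to about 2 mm. A picture is of the moment at which its call begins: read the wrist's pose just before it. camera_info takes no time and is no camera call; for the wrist camera it gives the pose at the moment of the call.
- bot.job_done(): hands the job in; it is judged then, once.
The state is a dict: "clock": time; "joint_pos": joint angles; "joint_vel": joint speeds; "tau": joint torques, N m; "eef_pos": TCP position; "tool_rot": TCP orientation; "ft_force": force on the tool from outside, world axes, zero at the start; "ft_torque": the same for the moment, N m; "grip_width": finger opening in m; "grasp_force": force on a finger pad.
Only numpy, scipy, OpenCV 4.12 (cv2) and the standard library are available. Lean on these libraries where they do the work, as an engineer would, in place of code of your own. Each camera call takes 0.05 s, during which the arm holds its last target. There are 200 camera calls.

## Working session

There is one attempt and no reset: what is moved stays moved. The work goes in short steps, Python scripts to look and compute and a tool call to move; the robot and the scene stay as the last step left them, time stands still between calls to the robot, and variables do not carry over. Pictures are saved under pics/ and viewed, at most 14 in all, crops included, and the job is handed in when it is done.

Besides the shell and the picture viewer there is one more tool, called after ">>>" by a JSON object that holds its "fn" and its "kwargs". step_arm: Moves the arm, as the interface text tells. Scaled input: -1 to 1 covers 0.5 m each way for a shift and pi/4 rad each way for a turn. Its arguments: {"type":"object","properties":{"targets":{"type":"string"}},"required":["targets"]}

```bash
mkdir -p pics; ls
python3 - <<'E'
from workcell import bot
import cv2, numpy as np
for n in("top","side"):
    im=bot.camera(n); cv2.imwrite(f"pics/{n}0.png",im[:,:,::-1])
    i=bot.camera_info(n); print(n,i["vertical_fov"],i["cx"],i["cy"],i["D"],np.round(i["pose"],3).tolist())
o=bot.get_obs(); print(o)
E
```

```text
pics
top 48.479222281013335 250.3550231643121 192.89710593725977 [-0.05508179  0.          0.          0.          0.        ] [[0.013, 0.999, -0.043, 0.508], [-1.0, 0.014, 0.002, 0.01], [0.003, 0.043, 0.999, 0.988], [0.0, 0.0, 0.0, 1.0]]
side 56.39823602455647 256.59438471079113 194.5360091860378 [-0.0404252  0.         0.         0.         0.       ] [[-0.959, 0.155, -0.236, 0.392], [-0.282, -0.51, 0.812, 0.621], [0.006, 0.846, 0.533, 0.463], [0.0, 0.0, 0.0, 1.0]]
{'clock': 0.1, 'joint_pos': array([ 1.15503645e+00,  2.41339070e-01,  3.85639302e-03,  1.33519952e+00,
       -1.16655766e-06,  1.57079511e+00]), 'joint_vel': array([-0.00130718, -0.00289715,  0.00037751, -0.00063069,  0.00011057,
        0.00071025]), 'tau': array([-1.32266882e-05, -3.73136902e+01,  2.53009772e+01,  1.08164977e-02,
       -9.74027365e-07, -1.46979056e-05]), 'eef_pos': array([0.20169064, 0.4568332 , 0.19980034]), 'tool_rot': array([ 2.06385257e-01,  9.78470356e-01, -9.22752801e-04, -1.94038014e-04]), 'ft_force': array([ 0.18153211, -0.34529367, -1.15521446]), 'ft_torque': array([0.0016109 , 0.01050356, 0.00074189]), 'grasp_force': 0.0, 'grip_width': 0.08578258171914073}
```

View pics/top0.png

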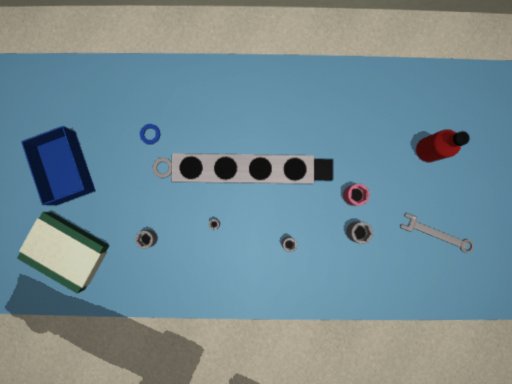

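View pics/side0.png

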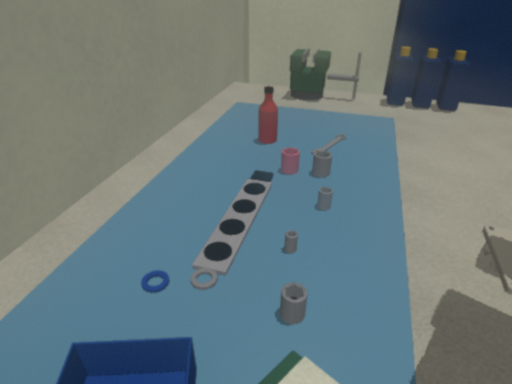

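The top view shows the grey ring at (161,167), at the left (+y) end of the rail, and the four pads at columns 190 to 295. The steel sockets are at (145,238), (213,224), (289,243) and (361,232), and the pink decoy is at (356,194). Next I measure these.

```bash
cat > h.py <<'E'
import cv2, numpy as np
from workcell import bot
def ray(info,uv,z,shape=(384,512)):
    f=shape[0]/2/np.tan(np.radians(info["vertical_fov"])/2)
    K=np.array([[f,0,info["cx"]],[0,f,info["cy"]],[0,0,1.]])
    p=cv2.undistortPoints(np.array(uv,float).reshape(-1,1,2),K,np.array(info["D"]))[:,0]
    T=np.array(info["pose"]); d=np.c_[p[:,0],-p[:,1],-np.ones(len(p))]@T[:3,:3].T
    return T[:3,3]+d*((np.reshape(z,(-1))-T[2,3])/d[:,2])[:,None]
def blobs(mask,amin,amax):
    n,l,s,c=cv2.connectedComponentsWithStats(mask.astype(np.uint8))
    return [(c[i],s[i]) for i in range(1,n) if amin<s[i,4]<amax]
E
cat > meas.py <<'E'
from h import *
i=bot.camera_info("top"); im=bot.camera("top"); hsv=cv2.cvtColor(im,cv2.COLOR_RGB2HSV)
blk=(hsv[...,2]<45); blk[:140]=0; blk[200:]=0; blk[:,:170]=0; blk[:,350:]=0
print("pads")
for c,s in blobs(blk,150,900): print(s, np.round(c,1), np.round(ray(i,c,[.013])[0],4))
nb=~((hsv[...,0]>90)&(hsv[...,0]<125)&(hsv[...,1]>90)&(hsv[...,2]>60)); nb[:60]=0; nb[310:]=0; nb[:,:115]=0; nb[:,400:]=0
print("others")
for c,s in blobs(nb,60,8000):
    cc=[s[0]+s[2]/2-.5,s[1]+s[3]/2-.5]
    print(s,np.round(c,1), np.round(ray(i,[c],[.025])[0],4),np.round(ray(i,[cc],[.025])[0],4))
cv2.imwrite("pics/mask.png",np.hstack([blk,nb])*255)
c=im[200:260,120:390]; cv2.imwrite("pics/crop1.png",cv2.resize(c,None,fx=2.9,fy=2.9)[:,:,::-1])
E
python3 meas.py
```

```text
pads
[180 157  22  22 367] [190.5 167.3] [0.6069 0.1455 0.013 ]
[215 157  21  22 364] [225.  167.8] [0.6068 0.0662 0.013 ]
[250 158  21  21 362] [259.9 168.2] [ 0.607  -0.0138  0.013 ]
[284 159  22  21 362] [294.5 168.8] [ 0.6066 -0.0933  0.013 ]
[315 159  17  21 343] [323.  169.4] [ 0.6062 -0.1589  0.013 ]
others
[ 152  152  181   33 5023] [244.4 168.3] [0.605  0.0215 0.025 ] [0.6056 0.027  0.025 ]
[342 183  29  24 556] [356.1 194.6] [ 0.5488 -0.2326  0.025 ] [ 0.5489 -0.2324  0.025 ]
[208 218  13  13 127] [213.7 223.9] [0.4783 0.0891 0.025 ] [0.4781 0.0884 0.025 ]
[346 221  28  24 533] [359.6 232. ] [ 0.4641 -0.2409  0.025 ] [ 0.463  -0.2408  0.025 ]
[134 229  24  20 366] [145.5 238.6] [0.4429 0.2425 0.025 ] [0.4431 0.2427 0.025 ]
[281 236  17  17 228] [289.  244.1] [ 0.435  -0.0812  0.025 ] [ 0.4353 -0.0812  0.025 ]
[245 240  17  21 111] [252.5 249.1] [0.4229 0.0009 0.025 ] [ 4.208e-01 -3.000e-04  2.500e-02][ WARN:0@0.292] global loadsave.cpp:1063 imwrite_ Unsupported depth image for selected encoder is fallbacked to CV_8U.
```

View pics/crop1.png

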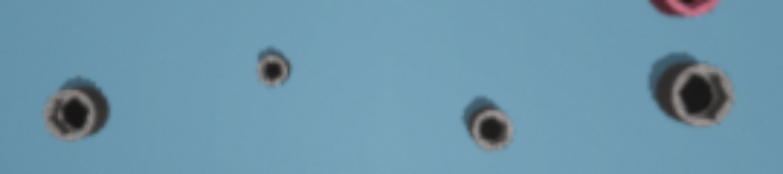

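The crop shows the socket mouths at full-frame pixels of about L (145,239), S (213.8,223.8), M (289.3,244.1) and XL (361.7,232.1). I cast these at the height of each socket's top.

Run:
```python
from h import *
i=bot.camera_info("top")
print(np.round(ray(i,[[213.6,223.6],[289.1,243.9],[144.8,238.7],[361.4,231.9]],[.04,.046,.052,.058]),4))
```

```text
[[ 0.4794  0.088   0.04  ]
 [ 0.4371 -0.0795  0.046 ]
 [ 0.4445  0.2377  0.052 ]
 [ 0.4659 -0.2364  0.058 ]]
```

>>> {"fn": "step_arm", "kwargs": {"targets": "1 0.486 -0.438 0 0 0 -1;1 0.486 -0.438 0 0 0 -1;1 0.486 -0.438 0 0 0 -1;1 0.486 -0.438 0 0 0 -1;1 0.486 -0.438 0 0 0 -1;1 0.486 -0.438 0 0 0 -1;1 0.486 -0.438 0 0 0 -1;1 0.486 -0.438 0 0 0 -1;1 0.486 -0.438 0 0 0 -1;1 0.486 -0.438 0 0 0 -1"}}

```text
clock: 0.98
eef_pos: [0.4459, 0.2368, 0.2]
tool_rot: [0.567, 0.824, -0.0, -0.0]
ft_force: [-0.2, -0.3, -0.4]
grip_width: 0.0852
grasp_force: 0.0
```

>>> {"fn": "step_arm", "kwargs": {"targets": "1 0 0 0 0 0 -0.4707;1 0 0 0 0 0 -0.4707;1 0 0 0 0 0 -0.4707;1 0 0 0 0 0 -0.4707;1 0 0 0 0 0 -0.4707;1 0 0 0 0 0 -0.4707"}}

```text
clock: 1.48
eef_pos: [0.4443, 0.2391, 0.2006]
tool_rot: [0.706, 0.709, -0.0, -0.0]
ft_force: [0.6, 0.2, -0.6]
grip_width: 0.0851
grasp_force: 0.0
```

```bash
cat > look.py <<'E'
import sys
from h import *
i=bot.camera_info("wrist"); im=bot.camera("wrist"); cv2.imwrite(f"pics/{sys.argv[1]}.png",im[:,:,::-1])
o=bot.get_obs(); print(o["clock"],o["eef_pos"],o["tool_rot"],o["joint_pos"].round(2))
print(np.round(i["pose"],3).tolist())
E
python3 look.py w1
```

```text
1.5333 [0.44441995 0.23894625 0.20058788] [ 7.05991867e-01  7.08219932e-01 -7.39082297e-05 -7.88262554e-05] [0.49 0.25 0.02 1.34 0.   2.06]
[[1.0, -0.004, -0.001, 0.444], [0.004, 0.946, 0.325, 0.323], [-0.001, -0.325, 0.946, 0.373], [0.0, 0.0, 0.0, 1.0]]
```

View pics/w1.png

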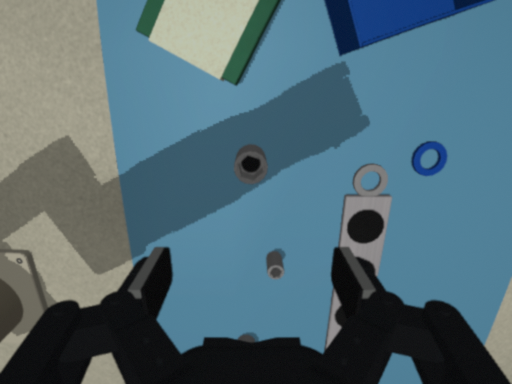

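The wrist view shows socket L's mouth at (251,163), S's mouth at about (275,272), the first pad at (365,226) and the ring at (370,180). I cast them as a check.

Run:
```python
from h import *
i=bot.camera_info("wrist")
print(np.round(ray(i,[[251,163],[275.5,271.5],[365,226],[370,180]],[.052,.04,.013,.008]),4))
```

```text
[[0.4444 0.247  0.052 ]
 [0.4787 0.091  0.04  ]
 [0.6062 0.1475 0.013 ]
 [0.6059 0.214  0.008 ]]
```

Run:
```python
from h import *
a=cv2.imread("pics/w1.png")[130:200,215:290]; b=cv2.imread("pics/top0.png")[222:256,128:164]
cv2.imwrite("pics/c2.png",np.hstack([cv2.resize(a,(400,373)),cv2.resize(b,(395,373))]))
```

```text
(no output)
```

View pics/c2.png

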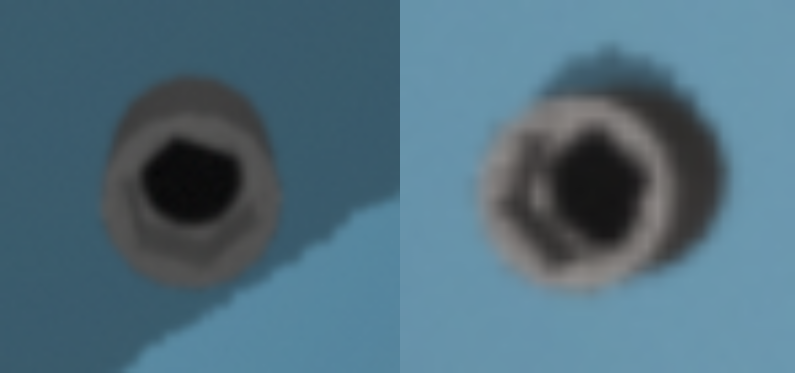

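The top rims centre at wrist (250.4,167.3) and top (143.8,239.1). My earlier estimates followed the dark floor of the hole rather than the rim.

Run:
```python
from h import *
i=bot.camera_info("wrist")
print(np.round(ray(i,[[250.4,167.3]],[.052]),4), np.round(ray(bot.camera_info("top"),[[143.8,239.1]],[.052]),4))
# rim finding: bright-grey rim pixels in top picture
im=cv2.imread("pics/top0.png"); hsv=cv2.cvtColor(im,cv2.COLOR_BGR2HSV)
for n,(u,v),h,d in(("s",(213,224),.04,.024),("m",(289,244),.046,.032),("l",(145,239),.052,.04),("xl",(361,232),.058,.048)):
    m=((hsv[...,1]<60)&(hsv[...,2]>90)); w=np.zeros_like(m); w[v-16:v+16,u-16:u+16]=1
    p=np.argwhere(m&w)[:,::-1].astype(np.float32); c,r=cv2.minEnclosingCircle(p)
    print(n,c,r,"expected",d/2*426/(.988-h),np.round(ray(bot.camera_info("top"),[c],[h])[0],4))
```

```text
[[0.4437 0.2419 0.052 ]] [[0.4435 0.2399 0.052 ]]
s (213.61538696289062, 223.84616088867188) 5.506950378417969 expected 5.3924050632911396 [0.4788 0.088  0.04  ]
m (289.1850280761719, 244.531494140625) 7.333683490753174 expected 7.235668789808917 [ 0.4357 -0.0797  0.046 ]
l (143.78302001953125, 239.1886749267578) 9.222084045410156 expected 9.102564102564102 [0.4434 0.2399 0.052 ]
xl (361.6180114746094, 232.56832885742188) 10.978191375732422 expected 10.993548387096775 [ 0.4644 -0.2369  0.058 ]
```

>>> {"fn": "step_arm", "kwargs": {"targets": "1 -0.002 0.005 -0.2 0 0 0;1 -0.002 0.005 -0.2 0 0 0;1 -0.002 0.005 -0.2 0 0 0;1 -0.002 0.005 -0.38 0 0 0;1 -0.002 0.005 -0.38 0 0 0;1 -0.002 0.005 -0.38 0 0 0;1 -0.002 0.005 -0.38 0 0 0;-1 -0.002 0.005 -0.38 0 0 0;-1 -0.002 0.005 -0.38 0 0 0;-1 -0.002 0.005 -0.38 0 0 0"}}

```text
clock: 2.37
eef_pos: [0.4463, 0.2422, 0.0133]
tool_rot: [0.707, 0.707, 0.003, 0.001]
ft_force: [-0.5, -0.3, 0.1]
grip_width: 0.0514
grasp_force: 0.0
```

>>> {"fn": "step_arm", "kwargs": {"targets": "-1 0 0 0 0 0 0;-1 0 0 0 0 0 0;-1 0 0 0 0 0 0;-1 0 0 0 0 0 0;-1 0 0 0 0 0 0;-1 0 0 0 0 0 0"}}

```text
clock: 2.87
eef_pos: [0.4456, 0.2419, 0.0131]
tool_rot: [0.707, 0.707, 0.002, 0.001]
ft_force: [-0.8, -0.6, 5.9]
grip_width: 0.0351
grasp_force: 59.1
```

Grip width reads 35 mm where I expected 40. I'll lift and look.

>>> {"fn": "step_arm", "kwargs": {"targets": "-1 0 0 0.05 0 0 0;-1 0 0 0.1 0 0 0;-1 0 0 0.15 0 0 0;-1 0 0 0.2 0 0 0;-1 0 0 0.2 0 0 0;-1 0 0 0.2 0 0 0"}}

```text
clock: 3.37
eef_pos: [0.4454, 0.2416, 0.1127]
tool_rot: [0.707, 0.707, 0.002, 0.001]
ft_force: [-0.2, 0.7, -2.1]
grip_width: 0.0352
grasp_force: 61.1
```

```bash
python3 look.py w2
python3 - <<'E'
from h import *
cv2.imwrite("pics/s2.png",np.hstack([cv2.imread("pics/w2.png")[100:384,80:430],bot.camera("side")[100:384,150:500,::-1]]))
E
```

```text
3.4167 [0.44406588 0.24093306 0.11100105] [7.07129706e-01 7.07083584e-01 5.89712769e-04 1.87974127e-04] [ 0.5   0.31 -0.15  1.12 -0.    2.07]
[[1.0, 0.001, -0.004, 0.445], [0.0, 0.947, 0.323, 0.325], [0.004, -0.323, 0.947, 0.285], [0.0, 0.0, 0.0, 1.0]]
```

View pics/s2.png

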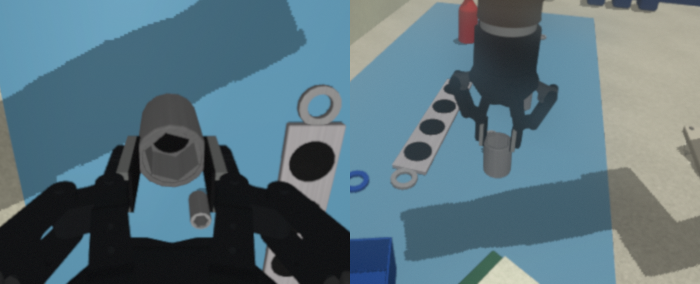

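Run:
```python
from h import *
i=bot.camera_info("wrist"); print(np.round(ray(i,[[251.5,258],[251.5,254],[251.5,262]],[.150]),4), bot.get_obs()["eef_pos"])
```

```text
[[0.4438 0.2407 0.15  ]
 [0.4438 0.2432 0.15  ]
 [0.4439 0.2382 0.15  ]] [0.44321435 0.24046426 0.10992828]
```

L is held centred and upright, so the 35 mm reading is just bias in the width. Moving it to pad c.

>>> {"fn": "step_arm", "kwargs": {"targets": "-1 0.326 -0.507 0.02 0 0 0;-1 0.326 -0.507 0.02 0 0 0;-1 0.326 -0.507 0.02 0 0 0;-1 0.326 -0.507 0.02 0 0 0;-1 0.326 -0.507 0.02 0 0 0;-1 0.326 -0.507 0.02 0 0 0;-1 0.326 -0.507 0.02 0 0 0;-1 0.326 -0.507 0.02 0 0 0;-1 0.326 -0.507 0.02 0 0 0;-1 0.326 -0.507 0.02 0 0 0"}}

```text
clock: 4.3
eef_pos: [0.6055, -0.0131, 0.1183]
tool_rot: [0.708, 0.706, -0.001, -0.002]
ft_force: [0.1, 1.2, -3.1]
grip_width: 0.0347
grasp_force: 61.2
```

>>> {"fn": "step_arm", "kwargs": {"targets": "-1 0 0 0 0 0 0;-1 0 0 -0.05 0 0 0;-1 0 0 -0.1 0 0 0;-1 0 0 -0.15 0 0 0;-1 0 0 -0.17 0 0 0;-1 0 0 -0.182 0 0 0;-1 0 0 -0.182 0 0 0;-1 0 0 -0.182 0 0 0;-1 0 0 -0.182 0 0 0;-1 0 0 -0.182 0 0 0"}}

```text
clock: 5.13
eef_pos: [0.6084, -0.0125, 0.0314]
tool_rot: [0.707, 0.707, 0.001, 0.001]
ft_force: [0.6, -0.1, -2.6]
grip_width: 0.0349
grasp_force: 61.2
```

>>> {"fn": "step_arm", "kwargs": {"targets": "-1 0 0 -0.008 0 0 0;-1 0 0 -0.008 0 0 0;-1 0 0 -0.008 0 0 0;-1 0 0 -0.008 0 0 0;-1 0 0 -0.008 0 0 0;-1 0 0 -0.008 0 0 0"}}

```text
clock: 5.63
eef_pos: [0.6078, -0.0127, 0.0262]
tool_rot: [0.707, 0.707, 0.001, 0.001]
ft_force: [1.2, -0.8, 1.8]
grip_width: 0.0351
grasp_force: 61.6
```

Contact shows in the force reading, so I release and retreat toward S at (0.479, 0.088).

>>> {"fn": "step_arm", "kwargs": {"targets": "0.6 0 0 0 0 0 0;0.6 0 0 0 0 0 0;0.6 0 0 0 0 0 0;0.6 0 0 0 0 0 0;0.6 0 0 0.05 0 0 0;0.6 0 0 0.1 0 0 0;0.6 0 0 0.18 0 0 0;0.6 0 0 0.24 0 0 0;0.6 0 0 0.24 0 0 0;0.6 0 0 0.24 0 0 0"}}

```text
clock: 6.47
eef_pos: [0.6087, -0.0127, 0.1484]
tool_rot: [0.707, 0.707, 0.002, 0.002]
ft_force: [0.1, -0.6, -0.5]
grip_width: 0.0683
grasp_force: 0.0
```

Run:
```python
from h import *
print(bot.get_obs()["eef_pos"])
im=bot.camera("top"); cv2.imwrite("pics/t3.png",im[:,:,::-1]); cv2.imwrite("pics/s3.png",np.hstack([cv2.resize(im[130:290,120:400,::-1],None,fx=1.5,fy=1.5),cv2.resize(bot.camera("side")[140:300,150:350,::-1],None,fx=1.5,fy=1.5)]))
```

```text
[ 0.60872697 -0.0126501   0.14835961]
```

View pics/s3.png

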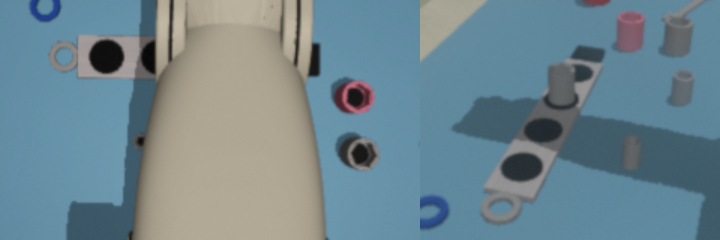

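L stands on pad c. Now S.

>>> {"fn": "step_arm", "kwargs": {"targets": "0.6 -0.256 0.203 0 0 0 0;0.6 -0.256 0.203 0 0 0 0;0.6 -0.256 0.203 0 0 0 0;0.6 -0.256 0.203 0 0 0 0;0.6 -0.256 0.203 0 0 0 0;0.6 -0.256 0.203 0 0 0 0;0.6 -0.256 0.203 -0.08 0 0 0;0.6 -0.256 0.203 -0.16 0 0 0;0.6 -0.256 0.203 -0.22 0 0 0;0.6 -0.256 0.203 -0.274 0 0 0"}}

```text
clock: 7.4
eef_pos: [0.4784, 0.0878, 0.0056]
tool_rot: [0.708, 0.707, -0.001, -0.001]
ft_force: [0.9, -0.8, -0.2]
grip_width: 0.0687
grasp_force: 0.0
```

>>> {"fn": "step_arm", "kwargs": {"targets": "0.6 0 0 0 0 0 0;0.6 0 0 0 0 0 0;0.6 0 0 0 0 0 0;-1 0 0 0 0 0 0;-1 0 0 0 0 0 0;-1 0 0 0 0 0 0;-1 0 0 0 0 0 0;-1 0 0 0 0 0 0;-1 0 0 0 0 0 0;-1 0 0 0 0 0 0"}}

```text
clock: 8.23
eef_pos: [0.4796, 0.0894, 0.0114]
tool_rot: [0.707, 0.707, 0.001, 0.001]
ft_force: [-4.2, -0.3, 17.7]
grip_width: 0.0004
grasp_force: 8.7
```

```bash
python3 look.py w4
python3 - <<'E'
from h import *
cv2.imwrite("pics/s4.png",np.hstack([cv2.imread("pics/w4.png")[100:384,80:430],cv2.resize(bot.camera("side")[160:300,200:372,::-1],(349,284))]))
E
```

```text
8.2833 [0.47988831 0.08941066 0.01145399] [7.07015875e-01 7.07195860e-01 1.44945974e-03 6.82748654e-04] [ 0.18  0.39 -0.33  0.85  0.    1.75]
[[1.0, 0.0, -0.002, 0.48], [0.0, 0.946, 0.324, 0.173], [0.002, -0.324, 0.946, 0.184], [0.0, 0.0, 0.0, 1.0]]
```

View pics/s4.png

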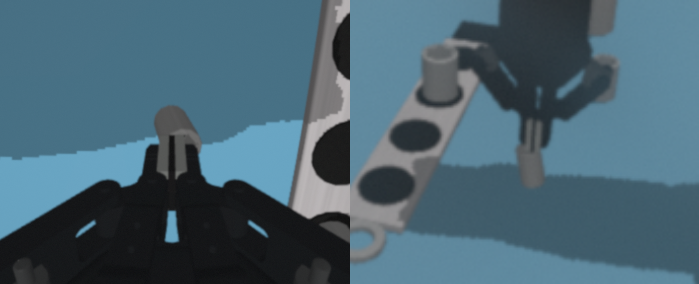

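S has been squeezed out of the pads and leans against the +y side of the shut fingers. I check where the fingertips really are against the reported TCP.

Run:
```python
from h import *
i=bot.camera_info("wrist"); o=bot.get_obs()
f=192/np.tan(np.radians(i["vertical_fov"])/2); T=np.array(i["pose"])
K=np.array([[f,0,i["cx"]],[0,f,i["cy"]],[0,0,1.]])
def proj(P):
    q=(np.array(P)-T[:3,3])@T[:3,:3]; return cv2.projectPoints(np.array([[q[0],-q[1],-q[2]]]),np.zeros(3),np.zeros(3),K,np.array(i["D"]))[0].ravel().round(1)
e=o["eef_pos"]
for dy in(0,.011,-.011):
  for dz in(0,.019,.04): print(dy,dz,proj(e+[0,dy,dz]))
print(f,i["D"])
cv2.imwrite("pics/c5.png",cv2.resize(cv2.imread("pics/w4.png")[190:340,180:330],(600,600),interpolation=cv2.INTER_CUBIC))
```

```text
0 0 [250.7 225.8]
0 0.019 [250.7 239.5]
0 0.04 [250.7 258.3]
0.011 0 [250.7 210.7]
0.011 0.019 [250.7 223.1]
0.011 0.04 [250.7 240.2]
-0.011 0 [250.7 240.3]
-0.011 0.019 [250.7 255.2]
-0.011 0.04 [250.7 275.4]
283.8434925213258 [-0.06212247  0.          0.          0.          0.        ]
```

View pics/c5.png

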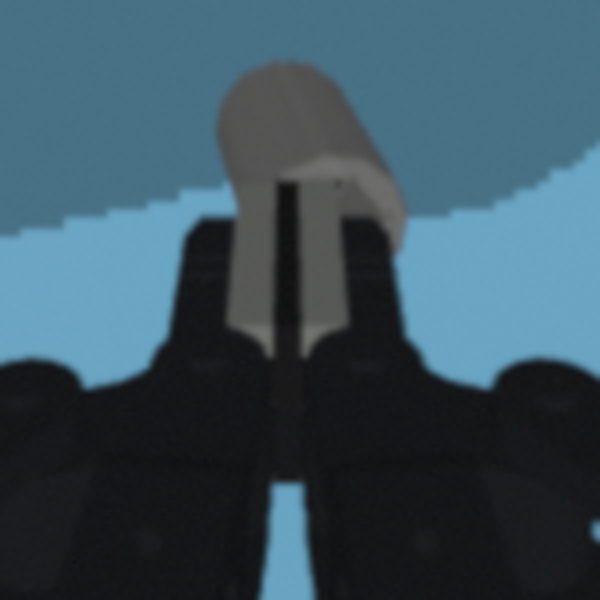

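The fingers look about 30 mm shorter than the reported TCP. With the pads 85 mm apart, the picture puts their tips about 42 mm above the TCP when open and about 30 mm when shut. So the fingers closed on S's rim, and they held L only by its top few millimetres. I lift straight up and see how S settles.

>>> {"fn": "step_arm", "kwargs": {"targets": "-1 0 0 0.01 0 0 0;-1 0 0 0.02 0 0 0;-1 0 0 0.04 0 0 0;-1 0 0 0.08 0 0 0;-1 0 0 0.15 0 0 0;0.5 0 0 0.2 0 0 0;0.5 0 0 0.2 0 0 0;0.5 0 0 0.2 0 0 0;0.5 0 0 0.2 0 0 0;0.5 0 0 0.2 0 0 0"}}

```text
clock: 9.17
eef_pos: [0.4778, 0.0887, 0.1075]
tool_rot: [0.707, 0.707, -0.001, -0.001]
ft_force: [0.1, 0.7, -1.2]
grip_width: 0.0605
grasp_force: 0.0
```

```bash
python3 look.py w6;  python3 - <<'E'
from h import *
cv2.imwrite("pics/s6.png",np.hstack([cv2.imread("pics/w6.png")[60:344,80:512],cv2.resize(bot.camera("side")[160:300,200:372,::-1],(349,284))]))
E
```

```text
9.2167 [0.47772064 0.08867246 0.10726299] [ 0.70713649  0.70707549 -0.00123435 -0.00084821] [ 0.18  0.28 -0.2   1.1   0.    1.75]
[[1.0, -0.001, 0.003, 0.479], [0.0, 0.946, 0.325, 0.173], [-0.003, -0.325, 0.946, 0.28], [0.0, 0.0, 0.0, 1.0]]
```

View pics/s6.png

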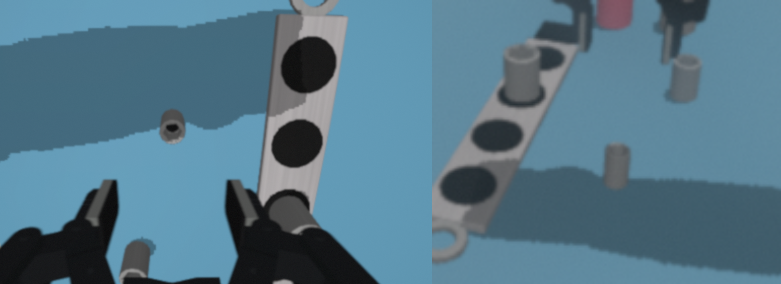

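S is upright again, with its rim at about (252,190) in the wrist view. I measure where it is.

Run:
```python
from h import *
i=bot.camera_info("wrist"); im=cv2.imread("pics/w6.png")[165:210,230:275]
print(np.round(ray(i,[[252,190],[80+297,60+144],[80+308,60+65]],[.04,.013,.013]),4))
cv2.imwrite("pics/c7.png",cv2.resize(im,(540,540)))
```

```text
[[0.4787 0.0912 0.04  ]
 [0.6063 0.0671 0.013 ]
 [0.6057 0.1464 0.013 ]]
```

View pics/c7.png

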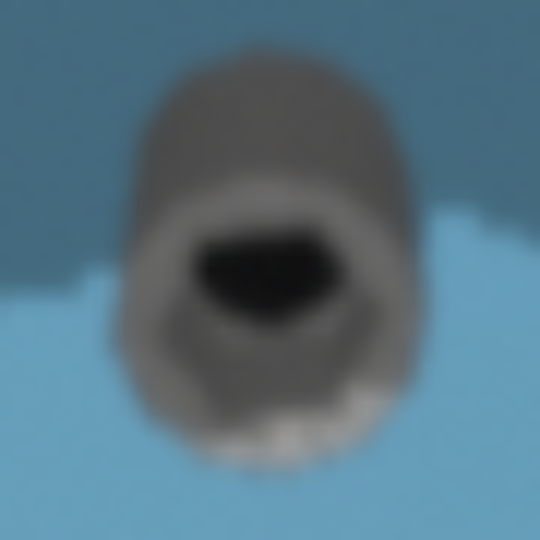

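>>> {"fn": "step_arm", "kwargs": {"targets": "0.5 0 0.004 -0.08 0 0 0;0.5 0 0.004 -0.16 0 0 0;0.5 0 0.004 -0.2 0 0 0;0.5 0 0.004 -0.22 0 0 0;0.5 0 0.004 -0.23 0 0 0;0.5 0 0.004 -0.24 0 0 0;0.5 0 0.004 -0.245 0 0 0;0.5 0 0.004 -0.25 0 0 0;0.5 0 0.004 -0.25 0 0 0;0.5 0 0.004 -0.25 0 0 0"}}

```text
clock: 10.1
eef_pos: [0.4798, 0.091, -0.0155]
tool_rot: [0.707, 0.707, 0.001, 0.001]
ft_force: [-1.0, 0.0, 0.2]
grip_width: 0.0641
grasp_force: 0.0
```

No contact at TCP z = -0.0155, which confirms the short fingers. Closing.

>>> {"fn": "step_arm", "kwargs": {"targets": "-1 0 0 0 0 0 0;-1 0 0 0 0 0 0;-1 0 0 0 0 0 0;-1 0 0 0 0 0 0;-1 0 0 0 0 0 0;-1 0 0 0 0 0 0;-1 0 0 0 0 0 0;-1 0 0 0 0 0 0"}}

```text
clock: 10.77
eef_pos: [0.4794, 0.0909, -0.0157]
tool_rot: [0.707, 0.707, 0.0, 0.0]
ft_force: [-1.7, 0.4, 5.9]
grip_width: 0.0217
grasp_force: 58.5
```

>>> {"fn": "step_arm", "kwargs": {"targets": "-1 0 0 0.06 0 0 0;-1 0 0 0.12 0 0 0;-1 0.06 0.03 0.16 0 0 0;-1 0.13 0.06 0.16 0 0 0;-1 0.2 0.09 0.16 0 0 0;-1 0.256 0.112 0.16 0 0 0;-1 0.256 0.112 0.16 0 0 0;-1 0.256 0.112 0.16 0 0 0;-1 0.256 0.112 0.12 0 0 0;-1 0.256 0.112 0.08 0 0 0"}}

```text
clock: 11.6
eef_pos: [0.6069, 0.1467, 0.0241]
tool_rot: [0.707, 0.707, 0.001, 0.0]
ft_force: [0.3, -0.3, -1.0]
grip_width: 0.0215
grasp_force: 59.2
```

>>> {"fn": "step_arm", "kwargs": {"targets": "-1 0 0 -0.02 0 0 0;-1 0 0 -0.035 0 0 0;-1 0 0 -0.045 0 0 0;-1 0 0 -0.05 0 0 0;-1 0 0 -0.05 0 0 0;-1 0 0 -0.054 0 0 0;-1 0 0 -0.054 0 0 0;-1 0 0 -0.054 0 0 0"}}

```text
clock: 12.27
eef_pos: [0.6076, 0.147, -0.0026]
tool_rot: [0.707, 0.707, 0.001, 0.0]
ft_force: [-0.1, -0.0, -0.0]
grip_width: 0.0214
grasp_force: 59.3
```

>>> {"fn": "step_arm", "kwargs": {"targets": "0.3 0 0 0 0 0 0;0.3 0 0 0 0 0 0;0.3 0 0 0 0 0 0;0.3 0 0 0 0 0 0;0.3 0 0 0.06 0 0 0;0.3 0 0 0.13 0 0 0;0.3 0 0 0.2 0 0 0;0.5 -0.08 -0.1 0.25 0 0 0;0.5 -0.14 -0.18 0.25 0 0 0;0.5 -0.2 -0.25 0.25 0 0 0"}}

```text
clock: 13.1
eef_pos: [0.5323, 0.0513, 0.1216]
tool_rot: [0.706, 0.708, 0.002, 0.002]
ft_force: [0.2, -1.2, 0.8]
grip_width: 0.0641
grasp_force: 0.0
```

>>> {"fn": "step_arm", "kwargs": {"targets": "0.5 -0.142 -0.202 0 0 0 0;0.5 -0.142 -0.202 0 0 0 0;0.5 -0.142 -0.202 0 0 0 0;0.5 -0.142 -0.202 0 0 0 0;0.5 -0.142 -0.202 0 0 0 0;0.5 -0.142 -0.202 0 0 0 0;0.5 -0.142 -0.202 0 0 0 0"}}

```text
clock: 13.68
eef_pos: [0.4614, -0.0487, 0.1197]
tool_rot: [0.707, 0.708, 0.001, 0.0]
ft_force: [0.3, -0.3, -0.6]
grip_width: 0.064
grasp_force: 0.0
```

```bash
python3 look.py w8;  python3 - <<'E'
from h import *
cv2.imwrite("pics/s8.png",np.hstack([cv2.imread("pics/w8.png")[60:344,80:512],cv2.resize(bot.camera("side")[160:300,200:372,::-1],(349,284))]))
E
```

```text
13.7333 [ 0.46130186 -0.04846327  0.11957328] [7.06510963e-01 7.07701983e-01 3.41603474e-04 2.11878954e-04] [-0.1   0.22 -0.24  1.11  0.    1.46]
[[1.0, -0.001, -0.001, 0.462], [0.001, 0.946, 0.325, 0.035], [0.001, -0.325, 0.946, 0.292], [0.0, 0.0, 0.0, 1.0]]
```

View pics/s8.png

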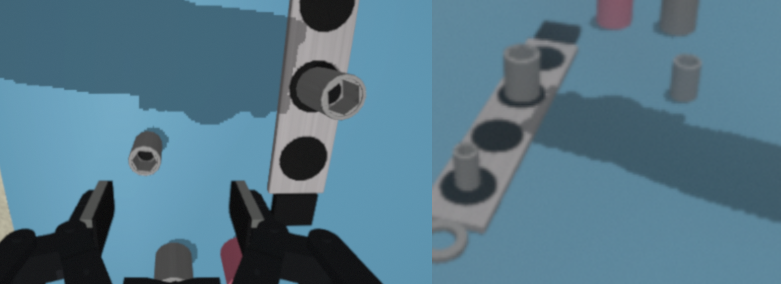

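S stands on the pad next to the ring and L is on pad c, with its rim at about (423,157). M's rim is at about (225,220). I check all three.

Run:
```python
from h import *
i=bot.camera_info("wrist")
print(np.round(ray(i,[[225,220],[423,157],[383,218.5],[396,148]],[.046,.065,.013,.013]),4))
```

```text
[[ 0.4367 -0.078   0.046 ]
 [ 0.6044 -0.0121  0.065 ]
 [ 0.6054 -0.0916  0.013 ]
 [ 0.607  -0.0141  0.013 ]]
```

>>> {"fn": "step_arm", "kwargs": {"targets": "0.5 -0.05 -0.06 0 0 0 0;0.5 -0.05 -0.06 -0.07 0 0 0;0.5 -0.05 -0.06 -0.14 0 0 0;0.5 -0.05 -0.06 -0.2 0 0 0;0.5 -0.05 -0.06 -0.24 0 0 0;0.5 -0.05 -0.06 -0.26 0 0 0;0.5 -0.05 -0.06 -0.27 0 0 0;0.5 -0.05 -0.06 -0.27 0 0 0;0.5 -0.05 -0.06 -0.27 0 0 0;0.5 -0.05 -0.06 -0.27 0 0 0"}}

```text
clock: 14.62
eef_pos: [0.4366, -0.0793, -0.0147]
tool_rot: [0.707, 0.707, 0.001, 0.001]
ft_force: [0.3, -0.4, 0.4]
grip_width: 0.0637
grasp_force: 0.0
```

>>> {"fn": "step_arm", "kwargs": {"targets": "-1 0 0 0 0 0 0;-1 0 0 0 0 0 0;-1 0 0 0 0 0 0;-1 0 0 0 0 0 0;-1 0 0 0 0 0 0;-1 0 0 0 0 0 0;-1 0 0 0 0 0 0;-1 0 0 0 0 0 0"}}

```text
clock: 15.28
eef_pos: [0.4361, -0.0796, -0.0144]
tool_rot: [0.707, 0.707, 0.001, 0.001]
ft_force: [-0.8, 0.9, 6.1]
grip_width: 0.0293
grasp_force: 59.0
```

>>> {"fn": "step_arm", "kwargs": {"targets": "-1 0 0 0.07 0 0 0;-1 0 0 0.14 0 0 0;-1 0 0 0.2 0 0 0;-1 0.341 0.292 0.2 0 0 0;-1 0.341 0.292 0.2 0 0 0;-1 0.341 0.292 0.2 0 0 0;-1 0.341 0.292 0.2 0 0 0;-1 0.341 0.292 0.2 0 0 0;-1 0.341 0.292 0.2 0 0 0;-1 0.341 0.292 0.2 0 0 0"}}

```text
clock: 16.12
eef_pos: [0.6086, 0.0698, 0.084]
tool_rot: [0.706, 0.708, 0.001, 0.0]
ft_force: [-0.4, -0.1, -1.9]
grip_width: 0.0294
grasp_force: 60.0
```

>>> {"fn": "step_arm", "kwargs": {"targets": "-1 0 0 0 0 0 0;-1 0 0 -0.06 0 0 0;-1 0 0 -0.11 0 0 0;-1 0 0 -0.15 0 0 0;-1 0 0 -0.165 0 0 0;-1 0 0 -0.17 0 0 0;-1 0 0 -0.173 0 0 0;-1 0 0 -0.173 0 0 0;-1 0 0 -0.173 0 0 0;-1 0 0 -0.173 0 0 0"}}

```text
clock: 16.95
eef_pos: [0.6064, 0.0665, -0.0012]
tool_rot: [0.707, 0.707, 0.001, 0.001]
ft_force: [-0.1, 0.4, -0.7]
grip_width: 0.0297
grasp_force: 60.1
```

>>> {"fn": "step_arm", "kwargs": {"targets": "0.4 0 0 0 0 0 0;0.4 0 0 0 0 0 0;0.4 0 0 0 0 0 0;0.4 0 0 0 0 0 0;0.4 0 0 0.07 0 0 0;0.4 0 0 0.14 0 0 0;0.4 0 0 0.2 0 0 0;0.6 0 0 0.25 0 0 0;0.6 0 0 0.25 0 0 0"}}

```text
clock: 17.7
eef_pos: [0.6099, 0.0671, 0.1299]
tool_rot: [0.707, 0.707, 0.005, 0.004]
ft_force: [1.2, 0.5, 0.5]
grip_width: 0.0683
grasp_force: 0.0
```

>>> {"fn": "step_arm", "kwargs": {"targets": "0.6 -0.284 -0.56 0 0 0 0;0.6 -0.284 -0.56 0 0 0 0;0.6 -0.284 -0.56 0 0 0 0;0.6 -0.284 -0.56 0 0 0 0;0.6 -0.284 -0.56 0 0 0 0;0.6 -0.284 -0.56 0 0 0 0;0.6 -0.284 -0.56 0 0 0 0;0.6 -0.284 -0.56 0 0 0 0;0.6 -0.284 -0.56 0 0 0 0;0.6 -0.284 -0.56 0 0 0 0"}}

```text
clock: 18.53
eef_pos: [0.4631, -0.2144, 0.1228]
tool_rot: [0.708, 0.706, 0.0, -0.0]
ft_force: [0.1, 0.0, 0.7]
grip_width: 0.0685
grasp_force: 0.0
```

```bash
python3 look.py w9;  python3 - <<'E'
from h import *
cv2.imwrite("pics/s9.png",np.hstack([cv2.imread("pics/w9.png")[60:344,80:512],cv2.resize(bot.camera("side")[130:270,200:372,::-1],(349,284))]))
E
```

```text
18.5833 [ 0.46364044 -0.21349347  0.12282075] [ 7.07525126e-01  7.06688135e-01  2.38568833e-04 -1.37197861e-04] [-0.43  0.31 -0.11  1.15  0.    1.14]
[[1.0, 0.003, 0.001, 0.464], [-0.003, 0.946, 0.324, -0.131], [-0.0, -0.324, 0.946, 0.295], [0.0, 0.0, 0.0, 1.0]]
```

View pics/s9.png

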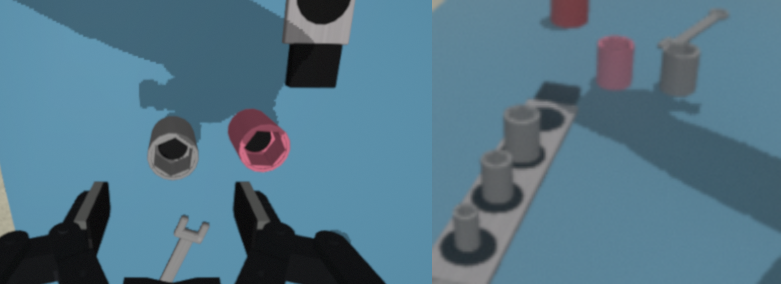

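Run:
```python
from h import *
i=bot.camera_info("wrist")
print(np.round(ray(i,[[253,216],[343,204]],[.058,.058]),4))
```

```text
[[ 0.466  -0.2345  0.058 ]
 [ 0.5474 -0.2228  0.058 ]]
```

>>> {"fn": "step_arm", "kwargs": {"targets": "0.5 0.003 -0.045 0 0 0 0;0.5 0.003 -0.045 -0.04 0 0 0;0.5 0.003 -0.045 -0.1 0 0 0;0.5 0.003 -0.045 -0.15 0 0 0;0.5 0.003 -0.045 -0.2 0 0 0;0.5 0.003 -0.045 -0.24 0 0 0;0.5 0.003 -0.045 -0.267 0 0 0;0.5 0.003 -0.045 -0.267 0 0 0;0.5 0.003 -0.045 -0.267 0 0 0;0.5 0.003 -0.045 -0.267 0 0 0"}}

```text
clock: 19.47
eef_pos: [0.4665, -0.2354, -0.0097]
tool_rot: [0.707, 0.708, 0.0, 0.001]
ft_force: [-0.2, -0.2, 0.3]
grip_width: 0.0639
grasp_force: 0.0
```

>>> {"fn": "step_arm", "kwargs": {"targets": "-1 0 0 0 0 0 0;-1 0 0 0 0 0 0;-1 0 0 0 0 0 0;-1 0 0 0 0 0 0;-1 0 0 0 0 0 0;-1 0 0 0 0 0 0;-1 0 0 0 0 0 0;-1 0 0 0 0 0 0"}}

```text
clock: 20.13
eef_pos: [0.4666, -0.2363, -0.0087]
tool_rot: [0.707, 0.707, 0.001, 0.001]
ft_force: [-0.0, 1.4, 6.2]
grip_width: 0.0457
grasp_force: 62.3
```

>>> {"fn": "step_arm", "kwargs": {"targets": "-1 0 0 0.07 0 0 0;-1 0 0 0.14 0 0 0;-1 0 0 0.2 0 0 0;-1 0 0 0.22 0 0 0;-1 0.282 0.287 0.22 0 0 0;-1 0.282 0.287 0.22 0 0 0;-1 0.282 0.287 0.22 0 0 0;-1 0.282 0.287 0.22 0 0 0;-1 0.282 0.287 0.22 0 0 0;-1 0.282 0.287 0.22 0 0 0"}}

```text
clock: 20.97
eef_pos: [0.6104, -0.0867, 0.0978]
tool_rot: [0.705, 0.71, 0.002, -0.0]
ft_force: [0.7, -1.5, -3.6]
grip_width: 0.0455
grasp_force: 63.8
```

>>> {"fn": "step_arm", "kwargs": {"targets": "-1 0 0 0 0 0 0;-1 0 0 -0.06 0 0 0;-1 0 0 -0.12 0 0 0;-1 0 0 -0.16 0 0 0;-1 0 0 -0.18 0 0 0;-1 0 0 -0.188 0 0 0;-1 0 0 -0.192 0 0 0;-1 0 0 -0.192 0 0 0;-1 0 0 -0.192 0 0 0;-1 0 0 -0.192 0 0 0"}}

```text
clock: 21.8
eef_pos: [0.6062, -0.0933, 0.0043]
tool_rot: [0.707, 0.707, -0.0, 0.001]
ft_force: [-1.5, -1.3, 0.5]
grip_width: 0.0454
grasp_force: 63.1
```

>>> {"fn": "step_arm", "kwargs": {"targets": "0.6 0 0 0 0 0 0;0.6 0 0 0 0 0 0;0.6 0 0 0 0 0 0;0.6 0 0 0 0 0 0;0.6 0 0 0.07 0 0 0;0.6 0 0 0.14 0 0 0;0.6 0 0 0.2 0 0 0;0.6 0 0 0.28 0 0 0;0.6 0 0 0.28 0 0 0;0.6 0 0 0.28 0 0 0"}}

```text
clock: 22.63
eef_pos: [0.6089, -0.0927, 0.1473]
tool_rot: [0.707, 0.707, 0.002, 0.003]
ft_force: [-0.6, 0.6, 0.8]
grip_width: 0.0686
grasp_force: 0.0
```

>>> {"fn": "step_arm", "kwargs": {"targets": "0.6 -0.3 -0.5 0 0 0 0;0.6 -0.3 -0.5 0 0 0 0;0.6 -0.3 -0.5 0 0 0 0;0.6 -0.3 -0.5 0 0 0 0;0.6 -0.3 -0.5 0 0 0 0;0.6 -0.3 -0.5 0 0 0 0;0.6 -0.3 -0.5 0 0 0 0;0.6 -0.3 -0.5 0 0 0 0;0.6 -0.3 -0.5 0 0 0 0;0.6 -0.3 -0.5 0 0 0 0"}}

```text
clock: 23.47
eef_pos: [0.4556, -0.342, 0.1422]
tool_rot: [0.707, 0.707, 0.0, -0.001]
ft_force: [0.1, -0.2, -0.6]
grip_width: 0.0687
grasp_force: 0.0
```

Run:
```python
from h import *
print(bot.get_obs()["eef_pos"])
im=bot.camera("top"); i=bot.camera_info("top"); cv2.imwrite("pics/s10.png",np.hstack([cv2.resize(im[130:230,140:340,::-1],(500,250)),cv2.resize(bot.camera("side")[150:270,190:300,::-1],(229,250))]))
hsv=cv2.cvtColor(im,cv2.COLOR_RGB2HSV)
m=(hsv[...,1]<60)&(hsv[...,2]>90)
for x,y,h in((.6068,.1463,.053),(.607,.0667,.059),(.607,-.0133,.065),(.6062,-.0927,.071)):
    print(x,y,h)
```

```text
[ 0.45555158 -0.34195305  0.14216358]
0.6068 0.1463 0.053
0.607 0.0667 0.059
0.607 -0.0133 0.065
0.6062 -0.0927 0.071
```

View pics/s10.png

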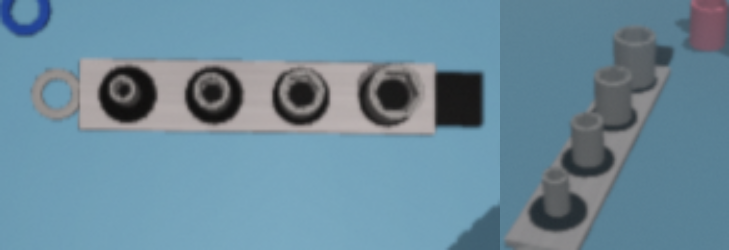

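All four sockets stand in size order, starting from the ring. Rims in the crop are S (125,90), M (212,94), L (301,95) and XL (391,93). A quick numeric check, then I hand in if every one is within 8 mm.

Run:
```python
from h import *
c=np.array([[125,90],[212,94],[301,95],[391,93]])/2.5+[139.7,129.7]
p=ray(bot.camera_info("top"),c,[.053,.059,.065,.071])[:,:2]
d=np.linalg.norm(p-[[.6069,.1455],[.6068,.0662],[.607,-.0138],[.6066,-.0933]],axis=1)
print(p.round(4),d.round(4))
if d.max()<.008: print(bot.job_done())
```

```text
[[ 0.6063  0.1418]
 [ 0.6031  0.0647]
 [ 0.6027 -0.013 ]
 [ 0.6049 -0.0906]] [0.0037 0.004  0.0044 0.0032]
the job is handed in; nothing more can be done
None
```

I handed the job in with all four sockets released and standing upright on their pads in size order from the ring end, each within about 4.5 mm of its pad's centre by the last top-camera check; no verdict came back.

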